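# Check a thickness probe on two stacked spacer discs

## Robot

A 7-joint arm with a two-finger parallel gripper is mounted at the origin on a cart in front of the work surface, level with it; the furniture and walls round the work are solid. World frame = base frame: x ahead of the robot, y to its left, z up, the work surface at z = 0. Lengths are in mm, angles in rad, forces in N, time in s.
With the tool pointing down it reaches from about 400 to 875 mm from the base axis. Payload 19.3 kg.
Tool frame: the origin (TCP) lies at the very end of the fingers, on their centre line; the grasp point (between the pads) lies 19 mm behind it (grip_point_offset is the z of the grasp point in the tool frame, in mm); z points along the fingers, x is the direction in which the jaws open and shut, and the axes are right-handed (so a half turn about z gives the same grasp; the last joint's range is limited). The gripper opens to 85 mm and grips with 20 to 120 N. Pads are 22 mm wide; open, the fingers measure 114 mm over their backs; the gripper's body (76 mm by 85 mm) begins 54 mm behind the grasp point. The pads swing forward as they close: fully open they stand 13 mm farther back than shut.
Start: joints at [-1.221, 0.521, -0.036, 1.599, 0.021, 1.021, -0.113], TCP at [254.753, 570.715, 231.291] pointing down, gripper open.
Joint ranges: [-2.91, 2.91], [-0.3, 2.13], [-1.5, 1.42], [0.17, 2.43], [-1.26, 4.41], [0.16, 1.93], [-2.52, 2.52]. Speed limits (rad/s): [1.89, 1.89, 2.39, 2.39, 3.01, 3.01, 3.01].

## Interface

Orientations are given as a 3x3 rotation matrix whose columns are the frame's x, y, z axes.
In Python, from workcell import movep, movel, goto_joints, open_gripper, clamp, wait, inverse_kinematics, read_state, camera, PlanningError, finish_job, grip_point_offset gives the robot as it stands. Calls block until the motion is done:
- movep(position, orientation): joint-space move of the TCP to a pose.
- movel(position, frame=None, max_speed=150, guard=None): straight line of the TCP; frame=None keeps the orientation; max_speed is the mean speed in mm/s. With guard (N) it stops when the force on the tool has changed by that much, and returns True; else False.
- goto_joints(angles): joint-space move.
- open_gripper() and clamp(): open the fingers fully, or close them until they stop; the grip force is fixed at half the most.
- wait(seconds).
- inverse_kinematics(position, orientation): joint angles nearest the present ones, or None.
- read_state(): the state.
- camera(name): name is "side" or "top"; returns a dict with "image" (384x512x3 uint8, blue, green, red), "range_z" (384x512 float32, mm along the optical axis (not along the pixel's ray), 0 where there is no reading), "fx", "fy", "cx", "cy" (pixels), "dist_coeffs" ([k1, k2, p1, p2, k3] as OpenCV has them; the pictures are not rectified), "cam_to_world" (4x4, takes a point from camera to world coordinates). Camera axes: x right, y up, looking along -z (the intrinsics and any distortion apply to the point x, -y, -z); pixel columns grow to the right and rows downward; lengths in mm; the calibration is good to about 2 mm. A picture is of the moment at which its call begins.
A pose or a line that the arm cannot do raises PlanningError and nothing moves.
- finish_job(): hands the job in, once; it reports no verdict.
The state is a dict: "time": time; "qpos": joint angles; "qvel": joint speeds; "joint_efforts": joint torques, N m; "eef_pos": TCP position; "tool_rot": TCP orientation; "ft_force": force on the tool from outside, world axes, zero at the start; "torque": the same for the moment, N m; "finger_gap": finger opening in mm.
Only numpy, scipy, OpenCV 4.12 (cv2) and the standard library are available. Lean on these libraries where they do the work, as an engineer would, in place of code of your own. Each camera call takes 0.05 s, during which the arm holds its last target. There are 200 camera calls.

## Task

Check the thickness probe on a known gap: stack exactly two of the four flat white spacer discs squarely one on the other in the middle of the engraved circle on the steel zero plate, and leave the other two discs where they lie. Then take the probe out of its slanted holder, set its spring tip on the dot in the middle of the upper disc with the probe upright, and press lightly until the tip is about half pushed in, never hard. Finish while still holding the probe like that in the gripper, touching neither disc with the fingers, and leave everything else alone.

Things in the scene. Friction and masses are not known exactly. Their poses are not given: they have to be found in the camera images.
- disc0: one of four alike flat white plastic spacer discs (1 of 4; any two will do), 48 mm across, 12 mm thick, 30 g, lying flat on the worktop; origin at the centre of the underside, z up; a black 5 mm dot in a 12 mm ring marks the middle of the top face
- disc1: one of four alike flat white plastic spacer discs (2 of 4; any two will do), 48 mm across, 12 mm thick, 30 g, lying flat on the worktop; origin at the centre of the underside, z up; a black 5 mm dot in a 12 mm ring marks the middle of the top face
- disc2: one of four alike flat white plastic spacer discs (3 of 4; any two will do), 48 mm across, 12 mm thick, 30 g, lying flat on the worktop; origin at the centre of the underside, z up; a black 5 mm dot in a 12 mm ring marks the middle of the top face
- disc3: one of four alike flat white plastic spacer discs (4 of 4; any two will do), 48 mm across, 12 mm thick, 30 g, lying flat on the worktop; origin at the centre of the underside, z up; a black 5 mm dot in a 12 mm ring marks the middle of the top face
- zero_plate: fixed bare steel plate, 110 x 110 mm, 10 mm thick, a 54 mm circle engraved in the middle of its top; origin at the centre of its underside, z up
- plate_centre (a point): centre of the engraved circle, on the plate's top face, 10 mm above the worktop
- holder: fixed grey plastic probe holder: base 95 (x) x 70 (y) x 10 mm and a square tube, 34.5 mm outside, 25.5 mm bore, 80 mm long, leaning 20 degrees from vertical toward the holder's own -x (toward the robot, give or take 26 degrees); origin at the centre of the base's underside; the tube's rim is about 90 mm and the standing probe's top about 157 mm above the worktop
- probe: thickness probe, about 120 g, loose in the slanted holder. Own z runs from tip to tail, origin at the housing's lower end. z 0-62 mm: 22 mm round aluminium barrel (in the tube); 62-68: 34 mm round collar, on the tube's rim; 68-118: black square grip 26 x 26 mm, flats facing own x and y, own y level; 118-130: 24 mm round end. Draws out along own z by 80 mm. Grip it about z = 95 mm
- probe_point (a point): the end of the spring tip: on the probe's axis, 16 mm below the housing's lower end when free; the tip is a 7 mm ball-ended steel pin
- plunger (a joint): how far the spring tip is pushed into the probe, m: 0 free, 0.010 bottomed; the spring takes about 0.8 N per mm
- cap: bystander: white snap cap, 36 mm across, 14 mm high, among the discs; smaller than they are; leave alone; origin at its underside's centre
- marker: bystander: felt marker lying between plate and holder, 134 mm long; leave alone; origin at its underside's centre
- jar: bystander: white screw-cap jar, 62 mm across, 90 mm high; leave alone; origin at its underside's centre
- ring_cell: bystander: aluminium ring cell, 45 mm across, 38 mm high, open; leave alone; origin at its underside's centre
Mind the look-alikes: they are no part of the job. What is shaped like the disc0 but blue or turquoise is not meant.

How it is judged:
By the outcome, as a careful person would: the job done as asked, in the order asked, and still so for the second after the job is handed in, while the arm keeps its last pose, push and grip.
It also fails if it takes over 72 s, if anything falls off the work surface, if the arm or the gripper's body presses on something with over 40 N, if the wrist force passes 120 N, or if a joint passes its speed limit or range.

## Working session

There is one attempt and no reset: what is moved stays moved. The work goes in short steps, each a Python script; the robot and the scene stay as the last script left them, time stands still between calls to the robot, and variables do not carry over. Pictures are saved under pics/ and viewed, about 8 in all and at most 12, crops included, and the job is handed in when it is done.

```bash
mkdir -p pics; ls; cat > h.py <<'E'
import numpy as np, cv2
from workcell import *
def shot(name,fn=None):
    c=camera(name)
    if fn: cv2.imwrite('pics/'+fn,c['image'])
    np.savez(''+name+'.npz',**{k:np.asarray(v) for k,v in c.items()})
    return c
def load(name): return dict(np.load(''+name+'.npz'))
def ray(c,u,v):
    K=np.array([[c['fx'],0,c['cx']],[0,c['fy'],c['cy']],[0,0,1.]],float)
    p=cv2.undistortPoints(np.array([[[u,v]]],float),K,np.array(c['dist_coeffs'],float))[0,0]
    return np.array([p[0],-p[1],-1.])
def pix(c,u,v,z=None):
    """world point at pixel: by depth, or on plane height z"""
    T=np.array(c['cam_to_world']);d=ray(c,u,v)
    if z is None: s=float(c['range_z'][int(round(v)),int(round(u))])
    else: s=(z-T[2,3])/(T[:3,:3]@d)[2]
    return T[:3,:3]@(d*s)+T[:3,3]
def proj(c,P):
    T=np.array(c['cam_to_world']);p=T[:3,:3].T@(np.asarray(P,float)-T[:3,3])
    K=np.array([[c['fx'],0,c['cx']],[0,c['fy'],c['cy']],[0,0,1.]],float)
    return cv2.projectPoints(np.array([[p[0],-p[1],-p[2]]]),np.zeros(3),np.zeros(3),K,np.array(c['dist_coeffs'],float))[0].ravel()
E
python3 - <<'E'
from h import *
a=shot('top');b=shot('side')
for n,c in(('top',a),('side',b)):
    cv2.imwrite(f'pics/{n}0.png',cv2.resize(c['image'],(800,600),interpolation=cv2.INTER_CUBIC))
    print(n,np.round(c['cam_to_world'],3),c['fx'],c['dist_coeffs'])
s=read_state();print(s['time'],s['ft_force'],s['tool_rot'],grip_point_offset)
E
```

```text
pics
top [[-7.00000e-03  9.91000e-01 -1.32000e-01  4.04073e+02]
 [-1.00000e+00 -7.00000e-03 -2.00000e-03 -2.42490e+01]
 [-3.00000e-03  1.32000e-01  9.91000e-01  1.21713e+03]
 [ 0.00000e+00  0.00000e+00  0.00000e+00  1.00000e+00]] 364.14087008629105 [-0.07669983  0.          0.          0.          0.        ]
side [[ 9.84000e-01  9.40000e-02 -1.50000e-01  3.77963e+02]
 [-1.77000e-01  5.92000e-01 -7.86000e-01 -8.45295e+02]
 [ 1.50000e-02  8.00000e-01  5.99000e-01  6.91821e+02]
 [ 0.00000e+00  0.00000e+00  0.00000e+00  1.00000e+00]] 442.93653769333395 [-0.03155824  0.          0.          0.          0.        ]
0.1 [ 0.31606288  0.02085435 -0.90224677] [[ 4.07534250e-01  9.13189848e-01 -3.69161556e-04]
 [ 9.13189349e-01 -4.07534414e-01 -9.56166183e-04]
 [-1.02360729e-03  5.25560671e-05 -9.99999475e-01]] -18.700000000000003
```

View pics/top0.png

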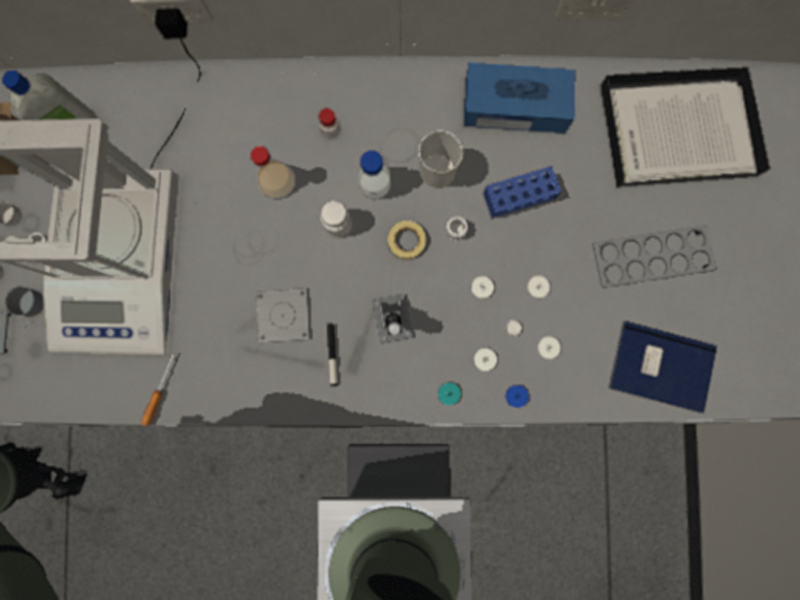

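View pics/side0.png

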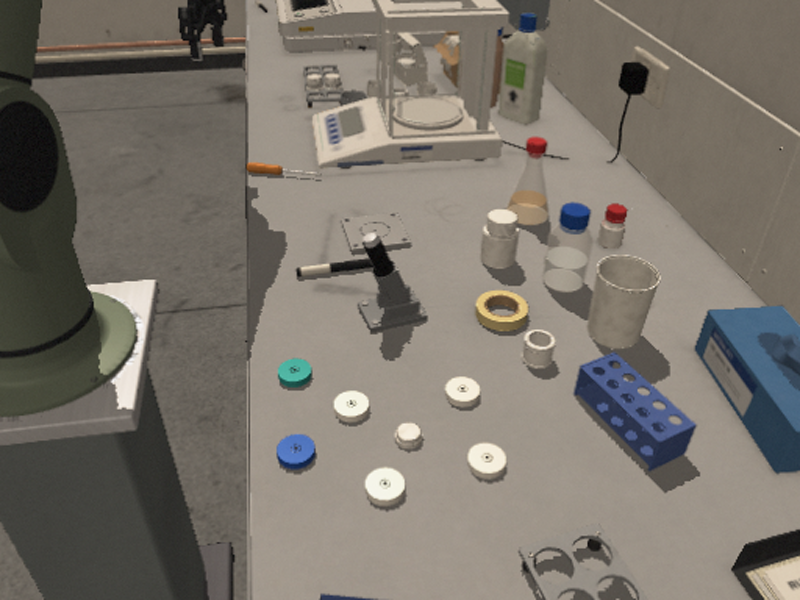

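The candidates in the top view (800 px scale) are:
- White discs at (482,287), (538,287), (485,360) and (549,348).
- Look-alikes: the cap at (514,327), smaller; the teal disc at (449,394); the blue disc at (517,396). The ring cell is at (457,227).

The plate is at (283,315), the holder at (393,320) and the marker at (333,353). I choose the discs at (482,287) and (485,360).

```bash
python3 - <<'E'
from h import *
t=load('top');s=load('side')
for n,c,cand in(('top',t,[(482,287),(538,287),(485,360),(549,348),(514,327)]),('side',s,[(462,391),(487,460),(351,405),(385,486),(408,435)])):
    g=c['image'].min(2)
    for u,v in cand:
        u0,v0=int(u*.64),int(v*.64);m=np.zeros(g.shape,np.uint8)
        r=16 if n=='top' else 20
        m[v0-r:v0+r,u0-r:u0+r]=(g[v0-r:v0+r,u0-r:u0+r]>165)
        # restrict to top face via depth
        ys,xs=np.nonzero(m);P=np.array([pix(c,x,y) for x,y in zip(xs,ys)])
        k=(P[:,2]>8)&(P[:,2]<20);P=P[k]
        hull=cv2.convexHull(np.c_[xs,ys][k].astype(np.int32));(cu,cv_),_,_=cv2.fitEllipse(hull)
        q=P[:,:2].astype(np.float32)
        print(n,(u0,v0),'mean',P.mean(0).round(1),'circ',np.round(cv2.minEnclosingCircle(q),1) if 0 else (np.round(cv2.minEnclosingCircle(q)[0],1),round(cv2.minEnclosingCircle(q)[1],1)),'ell@12',pix(c,cu,cv_,12).round(1))
def crop(c,x,y,w,h,k):return cv2.resize(c['image'][y:y+h,x:x+w],None,fx=k,fy=k,interpolation=cv2.INTER_CUBIC)
a=crop(t,155,175,120,75,6.6);b=crop(s,180,130,120,80,6.6)
cv2.imwrite('pics/c1.png',a[:600,:800]);cv2.imwrite('pics/c2.png',b[:600,:800])
# height map of holder region
d=[(pix(t,u,v)) for v in range(185,222) for u in range(236,270) if t['range_z'][v,u]>0]
d=np.array(d)
for lo,hi in((8,14),(75,95),(95,130),(130,150),(150,175)):
    k=(d[:,2]>lo)&(d[:,2]<hi);print(lo,hi,k.sum(),d[k].mean(0).round(1),d[k].min(0).round(0),d[k].max(0).round(0))
E
```

```text
top (308, 183) mean [ 595.7 -190.9   11.6] circ (array([ 595.1, -192.2]), 22.6) ell@12 [ 595.5 -191.8   12. ]
top (344, 183) mean [ 596.2 -314.1   12. ] circ (array([ 596. , -313.8]), 21.9) ell@12 [ 596.1 -313.9   12. ]
top (310, 230) mean [ 440.5 -194.8   11.8] circ (array([ 441.4, -194.9]), 22.8) ell@12 [ 441.2 -194.4   12. ]
top (351, 222) mean [ 465.  -331.4   11.4] circ (array([ 464.7, -331.5]), 22.4) ell@12 [ 464.8 -331.1   12. ]
top (328, 209) mean [ 505.7 -254.5   13.8] circ (array([ 487.6, -233.4]), 42.4) ell@12 [ 488.6 -232.8   12. ]
side (295, 250) mean [ 594.2 -192.2   11.2] circ (array([ 595.4, -191.6]), 24.7) ell@12 [ 593.8 -193.4   12. ]
side (311, 294) mean [ 594.6 -314.6   10.8] circ (array([ 594.7, -314.3]), 24.2) ell@12 [ 594.1 -315.5   12. ]
side (224, 259) mean [ 439.6 -194.8   10.9] circ (array([ 439.8, -193.6]), 23.9) ell@12 [ 439.4 -196.    12. ]
side (246, 311) mean [ 463.2 -331.6   10.5] circ (array([ 463.9, -330.9]), 23.8) ell@12 [ 463.  -332.8   12. ]
side (261, 278) mean [ 505.9 -257.1   12.7] circ (array([ 505.9, -256.8]), 14.6) ell@12 [ 506.  -256.4   12. ]
8 14 211 [527.6  -1.   10.3] [481. -39.   8.] [582.  40.  14.]
75 95 41 [527.9  -1.3  87.3] [501. -20.  75.] [543.  18.  94.]
95 130 38 [524.3   0.6 107.4] [513. -17.  95.] [532.  17. 129.]
130 150 61 [501.6  -4.1 142.9] [487. -17. 131.] [518.  10. 150.]
150 175 21 [499.7  -4.9 152.5] [493. -14. 150.] [504.   3. 156.]
```

View pics/c1.png

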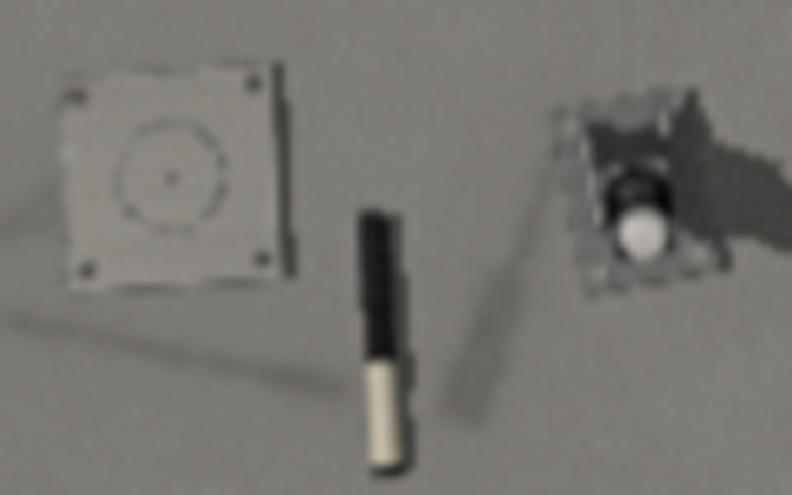

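View pics/c2.png

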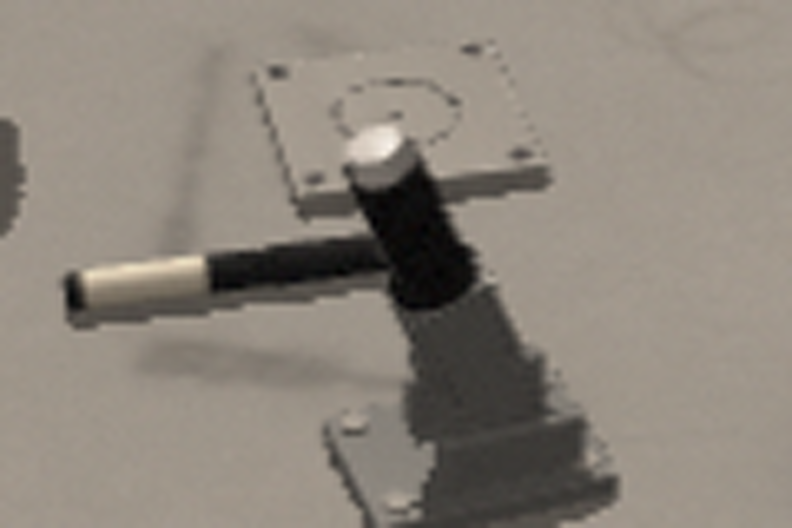

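Plate dot: crop (172,179) in the top view and (395,115) in the side view. The white probe end is at crop (642,233) top and (382,150) side. Next I measure these and start on the first disc.

```bash
cat >> h.py <<'E'
def down(deg):
    c,s=np.cos(np.radians(deg)),np.sin(np.radians(deg))
    return np.array([[c,s,0],[s,-c,0],[0,0,-1.]])
def st(tag=''):
    s=read_state();print(tag,round(s['time'],2),np.round(s['eef_pos'],2),'gap',round(s['finger_gap'],2),'F',np.round(s['ft_force'],1),'q7',round(s['qpos'][6],2),flush=True);return s
E
python3 - <<'E'
from h import *
t=load('top');s=load('side')
un=lambda x,o:(x+.5)/6.6-.5+o
print('plate',pix(t,un(172,155),un(179,175),10).round(1),pix(s,un(395,180),un(115,130),10).round(1))
print('depth',pix(t,un(172,155),un(179,175)),pix(s,un(395,180),un(115,130)))
for n,c,u0,v0 in(('top',t,un(642,155),un(233,175)),('side',s,un(382,180),un(150,130))):
    g=c['image'].min(2);m=np.zeros(g.shape,np.uint8);a,b=int(v0)-9,int(u0)-9
    m[a:a+18,b:b+18]=g[a:a+18,b:b+18]>(150 if n=='top' else 150)
    ys,xs=np.nonzero(m);P=np.array([pix(c,x,y) for x,y in zip(xs,ys)])
    print(n,len(P),P.mean(0).round(1),P.min(0).round(),P.max(0).round(), 'px',xs.mean(),ys.mean(),'at153',pix(c,u0,v0,153).round(1))
d=np.array([(pix(t,u,v)) for v in range(180,225) for u in range(234,270)])
k=(d[:,2]>7)&(d[:,2]<14);print(cv2.minAreaRect(d[k,:2].astype(np.float32)))
print([ (y,inverse_kinematics([545,220,150],down(y))is not None) for y in (-90,0,90,180)])
E
```

```text
plate [537.1 236.   10. ] [535.6 234.6  10. ]
depth [537.08032983 235.97818933  10.2292744 ] [535.26935985 232.40935379  11.40726103]
top 25 [495.8  -4.6 150.4] [490. -11. 146.] [502.   4. 155.] px 251.76 209.96 at153 [495.8  -4.9 153. ]
side 40 [497.1  28.2 129.7] [486. -13.   7.] [536. 230. 155.] px 236.0 151.175 at153 [494.8 -13.3 153. ]
((531.9586181640625, -1.1881752014160156), (96.35350036621094, 73.58920288085938), 9.001945495605469)
[(-90, True), (0, True), (90, True), (180, True)]
```

```bash
python3 - <<'E'
from h import *
x,y=594.8,-192.4
st()
for yaw in (0,90,180,-90):
    q=inverse_kinematics([x,y,120],down(yaw));print(yaw,None if q is None else np.round(q,2))
movep([x,y,200],down(90) if inverse_kinematics([x,y,200],down(90)) is not None else down(-90));st('above')
E
```

```text
0.1 [254.64 570.46 230.78] gap 85.11 F [ 0.3  0.  -0.9] q7 -0.11
0 [-0.08  0.71  0.46  1.71 -0.41  0.82  0.56]
90 [ 0.09  0.66  0.19  1.7  -0.16  0.8   1.93]
180 [-0.43  1.07  1.22  1.73 -1.09  1.19 -2.03]
-90 [-0.23  0.79  0.72  1.72 -0.64  0.89 -0.81]
above 3.03 [ 595.09 -191.58  199.97] gap 85.85 F [-0.4 -0.7 -1.1] q7 1.99
```

```bash
cat >> h.py <<'E'
def grab(x,y,z=3):
    movel([x,y,z+40],max_speed=200);movel([x,y,z],max_speed=80)
    clamp();st('clamp1');open_gripper()
    movep([x,y,z],down(0));st('rot');clamp();return st('clamp2')
E
python3 - <<'E'
from h import *
grab(594.8,-192.4)
movel([594.8,-192.4,60],max_speed=150);st('lift')
c=shot('top');c2=shot('side')
a=cv2.resize(c['image'][150:250,150:340],None,fx=4,fy=4,interpolation=cv2.INTER_CUBIC)
cv2.imwrite('pics/g1.png',a)
E
```

```text
clamp1 5.09 [ 595.06 -192.47    3.93] gap 45.0 F [-3.4  2.7 12.1] q7 2.06
rot 6.69 [ 594.69 -192.42    2.92] gap 85.42 F [ 0.1 -0.  -1. ] q7 0.9
clamp2 7.17 [ 594.8  -192.55    3.63] gap 44.61 F [-3.   2.4 11. ] q7 0.89
lift 7.7 [ 594.77 -192.03   59.61] gap 44.8 F [-0.1 -0.2 -1.1] q7 0.85
```

```bash
python3 - <<'E'
from h import *
c2=load('side');u,v=proj(c2,[594.8,-192.4,60]).astype(int);print(u,v)
b=c2['image'][v-55:v+60,u-75:u+75];cv2.imwrite('pics/g1s.png',cv2.resize(b,None,fx=5,fy=5,interpolation=cv2.INTER_CUBIC))
E
```

```text
297 231
```

View pics/g1s.png

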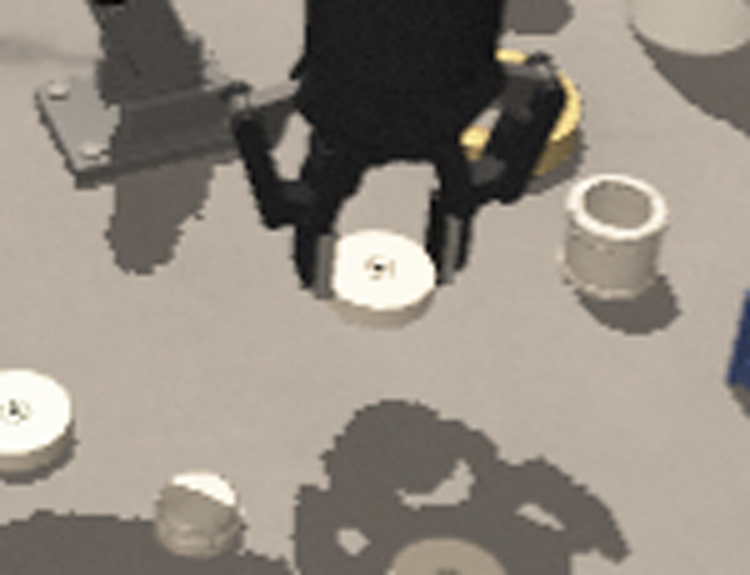

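```bash
python3 - <<'E'
from h import *
c=load('side');
print(pix(c,222+380.5/5-.5,176+267.5/5-.5,68.3), pix(c,222+380.5/5-.5,176+267.5/5-.5))
d=np.array([pix(c,u,v) for v in range(222,236) for u in range(290,306)]);print(np.median(d,0), np.percentile(d[:,2],[10,50,90]))
E
```

```text
[ 593.91030213 -192.77550588   68.3       ] [ 593.62491316 -193.63785427   69.12402522]
[ 595.21584299 -189.41347117   66.36175695] [64.22593739 66.36175695 67.91063661]
```

```bash
python3 - <<'E'
from h import *
X,Y=536.4,235.1
movel([594.8,-192.4,200],max_speed=250)
movep([X,Y,200],down(0));st('over')
movel([X,Y,40],max_speed=200);s=st('pre')
e=s['eef_pos']
g=movel([X,Y,12.5],max_speed=30,guard=4);st('down %s'%g)
open_gripper();st('open')
movel([X,Y,200],max_speed=300)
movep([440.3,-194.6,200],down(90));st('above2')
c=shot('top');a=cv2.resize(c['image'][175:235,150:230],None,fx=8,fy=8,interpolation=cv2.INTER_CUBIC);cv2.imwrite('pics/p1.png',a)
shot('side')
E
```

```text
over 10.1 [536.93 233.81 200.08] gap 44.55 F [ 0.  -0.1 -1.7] q7 0.07
pre 11.05 [537.06 235.    41.  ] gap 44.91 F [0.  0.1 0.9] q7 0.22
down True 11.88 [536.24 234.97  13.63] gap 44.81 F [-1.3  1.   8.4] q7 0.25
open 12.36 [535.87 234.89  13.23] gap 85.16 F [-0.5 -0.2 -0.7] q7 0.25
above2 15.03 [ 440.51 -194.18  199.76] gap 85.61 F [ 0.1 -0.4  0.7] q7 2.17
```

View pics/p1.png

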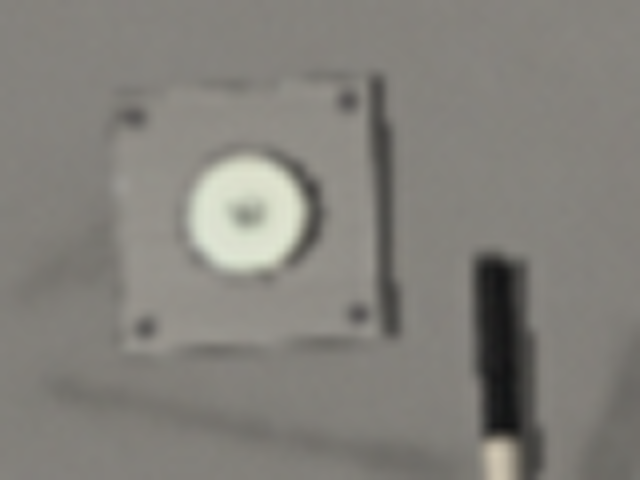

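The disc sits on the plate inside the circle, with its centre at crop (249,212). I check the numbers in both views before fetching the second disc.

```bash
cat >> h.py <<'E'
def disc_c(c,P,z,thr=150,r=18):
    """centre of white top face near world P, on plane z"""
    u,v=proj(c,P).astype(int);g=c['image'].min(2);m=np.zeros(g.shape,np.uint8)
    m[v-r:v+r,u-r:u+r]=g[v-r:v+r,u-r:u+r]>thr
    n,l,stt,ce=cv2.connectedComponentsWithStats(m);i=1+stt[1:,4].argmax()
    ys,xs=np.nonzero(l==i);k=np.array([pix(c,x,y)[2]>z-4 for x,y in zip(xs,ys)])
    e=cv2.fitEllipse(cv2.convexHull(np.c_[xs,ys][k].astype(np.int32)))
    return pix(c,*e[0],z),len(xs)
E
python3 - <<'E'
from h import *
t=load('top');s=load('side')
for c in(t,s):
  for th in (150,165,180): print(th,disc_c(c,[536.4,235,22],22,th,15 if c is t else 13), disc_c(c,[440.3,-194.6,12],12,th))
E
```

```text
Traceback (most recent call last):
  File "h.py", line 38, in disc_c
    e=cv2.fitEllipse(cv2.convexHull(np.c_[xs,ys][k].astype(np.int32)))
cv2.error: OpenCV(4.12.0) /io/opencv/modules/imgproc/src/shapedescr.cpp:361: error: (-201:Incorrect size of input array) There should be at least 5 points to fit the ellipse in function 'fitEllipseNoDirect'
```

```bash
python3 - <<'E'
from h import *
t=load('top');s=load('side')
for th in (140,150,165,180): print(th,disc_c(t,[536.4,235,22],22,th,13))
u,v=proj(s,[536.4,235,22]).astype(int);print(u,v)
b=s['image'][v-25:v+25,u-35:u+35];cv2.imwrite('pics/p1s.png',cv2.resize(b,None,fx=10,fy=10,interpolation=cv2.INTER_CUBIC))
E
```

```text
140 (array([537.76091402, 234.71425078,  22.        ]), 179)
150 (array([537.67932409, 234.75858269,  22.        ]), 166)
165 (array([536.85609799, 234.77890638,  22.        ]), 147)
180 (array([537.31357401, 234.68221597,  22.        ]), 125)
239 143
```

View pics/p1s.png

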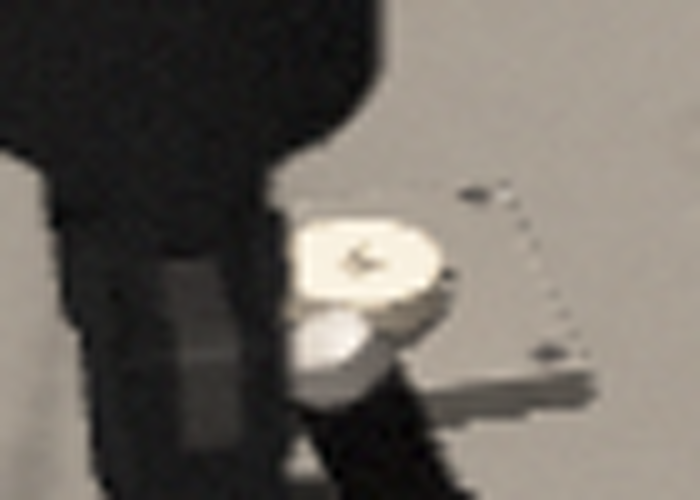

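```bash
python3 - <<'E'
from h import *
t=load('top');s=load('side')
H=[pix(t,150+(a+.5)/8-.5,175+(b+.5)/8-.5,10) for a,b in((133,117),(347,101),(146,327),(359,313))]
print(np.round(H,1),np.mean(H,0))
print('disc dot top',pix(t,150+249.5/8-.5,175+212.5/8-.5,22),'side',pix(s,204+36.25-.5,118+25.85-.5,22))
# plate outline from original images by template-free method: dark hole centroids, and centre dot weighted centroid
import numpy as np
E
python3 - <<'E'
import sys;sys.path.insert(0,'.')
from h import *
# fresh pictures average to refine: new top image of disc + holes by weighted darkness centroid
c=load('top');g=c['image'].mean(2).astype(float)
def cen(u,v,r=3):
    w=g[v-r:v+r+1,u-r:u+r+1];w=np.clip(np.median(w)-8-w,0,None);ys,xs=np.mgrid[v-r:v+r+1,u-r:u+r+1];return (w*xs).sum()/w.sum(),(w*ys).sum()/w.sum()
H=[]
for a,b in((133,117),(347,101),(146,327),(359,313)):
    p=cen(round(150+a/8-.5),round(175+b/8-.5));H.append(pix(c,*p,10))
print(np.round(H,1),np.mean(H,0))
E
```

```text
[[579.8 286.   10. ]
 [585.9 195.4  10. ]
 [491.3 278.2  10. ]
 [496.7 189.   10. ]] [538.4000423  237.15303758  10.        ]
disc dot top [537.89757856 233.31287738  22.        ] side [536.67795761 235.03959311  22.        ]
[[580.  286.6  10. ]
 [586.1 189.   10. ]
 [490.9 279.2  10. ]
 [496.5 186.5  10. ]] [538.37287481 235.30535018  10.        ]
```

```bash
cat >> h.py <<'E'
def rect(c,x0,y0,z,half=70,res=.5):
    n=int(2*half/res)+1;xs=np.linspace(-half,half,n)
    K=np.array([[c['fx'],0,c['cx']],[0,c['fy'],c['cy']],[0,0,1.]],float);T=np.array(c['cam_to_world'])
    X,Y=np.meshgrid(xs+x0,xs+y0);P=np.c_[X.ravel(),Y.ravel(),np.full(X.size,z)]
    p=(P-T[:3,3])@T[:3,:3]*[1,-1,-1]
    m=cv2.projectPoints(p,np.zeros(3),np.zeros(3),K,np.array(c['dist_coeffs'],float))[0].reshape(n,n,2).astype(np.float32)
    return cv2.remap(c['image'],m,None,cv2.INTER_CUBIC).mean(2),xs   # row=y,col=x
def best(im,xs,score,R=5):
    from scipy.ndimage import map_coordinates
    res=xs[1]-xs[0]
    samp=lambda x,y:map_coordinates(im,[(np.asarray(y)-xs[0])/res,(np.asarray(x)-xs[0])/res],order=1)
    g=np.arange(-R,R+.01,.25);S=np.array([[score(samp,a,b) for a in g] for b in g])
    j,i=np.unravel_index(S.argmax(),S.shape);return g[i],g[j],S.max()
th=np.linspace(0,2*np.pi,120,endpoint=False);C,S_=np.cos(th),np.sin(th)
def ringdot(f,a,b):
    m=lambda r:np.median(f(a+r*C,b+r*S_))
    return (m(22)+m(32))/2-f(a+27*C,b+27*S_).mean()
def dot(f,a,b): return f(a+8*C,b+8*S_).mean()-np.mean([f(a+r*C,b+r*S_).mean() for r in (0,1.5)])
def edge(f,a,b,R=24):
    d=f(a+(R-2)*C,b+(R-2)*S_)-f(a+(R+2)*C,b+(R+2)*S_);return np.minimum(d,60).mean()
def square(f,a,b,yaw,h=55):
    t=np.linspace(-45,45,60);c,s=np.cos(yaw),np.sin(yaw);v=0
    for k in range(4):
        ck,sk=np.cos(yaw+k*np.pi/2),np.sin(yaw+k*np.pi/2)
        p=lambda r:f(a+r*ck-t*sk,b+r*sk+t*ck);v+=np.clip(np.abs(p(h-2)-p(h+2)),0,15).mean()
    return v
E
cat > m.py <<'E'
from h import *
import sys
E
python3 - <<'E'
from h import *
# before: recover images from saved PNG (top0/side0 were resized); use p1 'top' plus crops for before
t=load('top')
c1=cv2.imread('pics/c1.png');c2=cv2.imread('pics/c2.png')
s=load('side')
def back(c,crop,x,y,w,h):
    d=dict(c);im=np.zeros_like(c['image']);im[y:y+h,x:x+w]=cv2.resize(crop,(w,h),interpolation=cv2.INTER_AREA);d['image']=im;return d
tb=back(t,c1,155,175,120,75);sb=back(s,c2,180,130,120,80)
for n,c in(('top',tb),('side',sb)):
    im,xs=rect(c,537,235,10)
    print(n,'ring',best(im,xs,ringdot),'dot',best(im,xs,dot))
    for yw in (4,5): pass
    r=[(best(im,xs,lambda f,a,b:square(f,a,b,np.radians(k)),4),k) for k in (-6,-4,-2,0,2,4,6)]
    print(max(r,key=lambda q:q[0][2]))
im,xs=rect(t,537,235,22);print('disc top',best(im,xs,edge),best(im,xs,dot))
im,xs=rect(s,537,235,22);print('disc side',best(im,xs,edge),best(im,xs,dot))
E
```

```text
top ring (np.float64(1.0), np.float64(1.5), np.float64(9.984557710462951)) dot (np.float64(1.25), np.float64(1.5), np.float64(18.867612410385476))
((np.float64(1.5), np.float64(1.25), np.float64(43.17526102959713)), 4)
side ring (np.float64(-0.75), np.float64(0.75), np.float64(12.545168720513573)) dot (np.float64(-1.0), np.float64(-0.75), np.float64(40.817931662165265))
((np.float64(-3.5), np.float64(-0.25), np.float64(40.77237830129167)), 4)
disc top (np.float64(0.25), np.float64(-0.75), np.float64(54.05949284004159)) (np.float64(-1.0), np.float64(0.0), np.float64(55.9078703595994))
disc side (np.float64(-0.75), np.float64(-1.5), np.float64(51.80518700662081)) (np.float64(0.0), np.float64(-3.5), np.float64(71.85519972917055))
```

By the image fits, disc 1 lies about 2 mm short in y and about 0.6 mm in x, so the plate centre in robot coordinates is about (536.6, 236.9). I'll stack disc 2 and then square both discs up with crosswise squeezes at that point.

```bash
python3 - <<'E'
from h import *
x,y=440.3,-194.6
grab(x,y,3.5)
movel([x,y,60],max_speed=200);st('lift')
movel([x,y,200],max_speed=300)
X,Y=536.1,234.9
movep([X,Y,200],down(0));st('over')
movel([X,Y,50],max_speed=200)
g=movel([X,Y,24.5],max_speed=30,guard=4);st('down %s'%g)
open_gripper();st('open')
c=shot('side')
X,Y=536.6,236.9;z=13.5
movep([X,Y,26],down(90));st('r90')
movel([X,Y,z],max_speed=60);clamp();st('sq y');open_gripper()
movep([X,Y,z],down(0));clamp();st('sq x');open_gripper()
movel([X,Y,200],max_speed=300);st('up')
movep([480,30,300],down(0));st()
c=shot('top');shot('side')
im,xs=rect(c,537,235,34);print('disc top',best(im,xs,edge),best(im,xs,dot))
a=cv2.resize(c['image'][175:235,150:230],None,fx=6,fy=6,interpolation=cv2.INTER_CUBIC)
s=load('side');u,v=proj(s,[536.4,235,30]).astype(int)
b=cv2.resize(s['image'][v-30:v+30,u-40:u+40],None,fx=6,fy=6,interpolation=cv2.INTER_CUBIC)[:360]
cv2.imwrite('pics/p2.png',np.vstack([a[:300],b[:300]]))
E
```

```text
clamp1 17.18 [ 440.54 -194.61    4.31] gap 44.99 F [-4.   2.9 21.2] q7 2.39
rot 18.71 [ 440.2  -194.56    3.45] gap 85.39 F [-0.4  0.1 -0.5] q7 1.32
clamp2 19.18 [ 440.28 -194.72    4.05] gap 44.87 F [-3.2  2.9 19.3] q7 1.32
lift 19.62 [ 440.66 -194.39   60.27] gap 44.59 F [ 0.  -0.3 -1.1] q7 1.22
over 21.85 [536.41 233.4  200.12] gap 44.52 F [ 1.1 -0.3 -0.3] q7 0.22
down True 23.49 [535.92 234.83  26.22] gap 44.61 F [-1.   0.8  8.1] q7 0.39
open 23.98 [535.59 234.76  25.94] gap 85.28 F [ 0.2  0.2 -0.4] q7 0.38
r90 25.24 [536.54 236.81  25.93] gap 85.63 F [-0.1 -0.4 -0.3] q7 1.67
sq y 26.07 [536.71 236.95  14.07] gap 46.43 F [-3.8 -1.6  9.3] q7 1.68
sq x 28.2 [536.67 236.84  13.96] gap 45.85 F [-2.7 -0.9  9.8] q7 0.42
up 29.45 [536.29 237.04 199.83] gap 85.38 F [-0.2  0.9  0. ] q7 0.24
 30.39 [480.34  31.44 299.34] gap 85.32 F [-0.1  0.4  0.2] q7 0.47
disc top (np.float64(-2.5), np.float64(2.75), np.float64(3.999414562716631)) (np.float64(5.0), np.float64(-4.0), np.float64(1.2193887582252785))
```

View pics/p2.png

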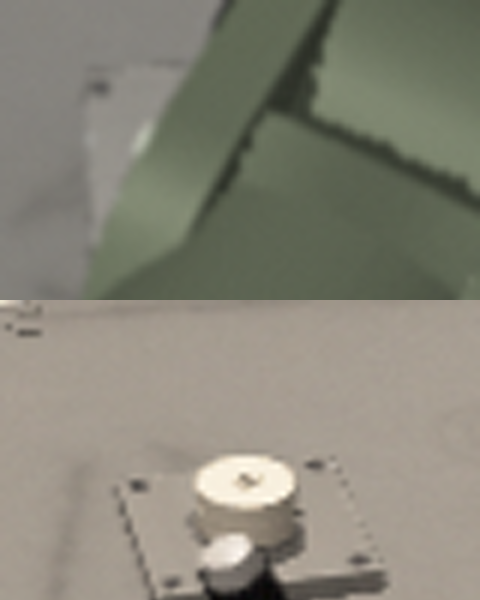

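The stack looks square from the side, with the upper dot at (246,480); the arm hides the top view. Now the probe pose by triangulation. The end face is at c1 (642,236) and c2 (376,145), and the base gives yaw 9°.

```bash
python3 - <<'E'
from h import *
t=load('top');s=load('side')
un=lambda x,o:(x+.5)/6.6-.5+o
bt,bs=np.array([-1,-.5,0]),np.array([.7,.6,0])
def tri(a,b):
    o1=np.array(t['cam_to_world'])[:3,3]+bt;d1=pix(t,*a,0)+bt-o1
    o2=np.array(s['cam_to_world'])[:3,3]+bs;d2=pix(s,*b,0)+bs-o2
    A=np.c_[d1,-d2];k=np.linalg.lstsq(A,o2-o1,rcond=None)[0];p,q=o1+k[0]*d1,o2+k[1]*d2
    return (p+q)/2,np.linalg.norm(p-q)
p,e=tri((un(642,155),un(236,175)),(un(376,180),un(145,130)));print('top end',p,e)
# axis consistency: predicted axis points in side image for several yaws
im=s['image'];u,v=proj(s,[505,-5,125]).astype(int);print(u,v)
for yaw in(4,9,14):
    h=np.array([np.cos(np.radians(yaw)),np.sin(np.radians(yaw)),0]);ax=-np.sin(np.radians(20))*h+np.array([0,0,np.cos(np.radians(20))])
    print(yaw,'z68',proj(s,p-62*ax-bs),'z95',(p-35*ax).round(1),'z0',(p-130*ax).round(1))
b=cv2.resize(im[v-35:v+35,u-45:u+45],None,fx=8,fy=8,interpolation=cv2.INTER_CUBIC)
for yaw,col in((4,(0,255,0)),(9,(0,0,255)),(14,(255,0,0))):
    h=np.array([np.cos(np.radians(yaw)),np.sin(np.radians(yaw)),0]);ax=-np.sin(np.radians(20))*h+np.array([0,0,np.cos(np.radians(20))])
    q=[(proj(s,p-k*ax-bs)-[u-45,v-35]+.5)*8 for k in(0,62,130)]
    cv2.polylines(b,[np.int32(q)],False,col,1)
cv2.imwrite('pics/pr.png',b)
E
```

```text
top end [494.11756671  -5.37601306 150.45180628] 0.8006062380684545
241 160
4 z68 [245.45196334 171.42199072] z95 [506.1  -4.5 117.6] z0 [538.5  -2.3  28.3]
9 z68 [245.23981132 170.98572353] z95 [505.9  -3.5 117.6] z0 [538.    1.6  28.3]
14 z68 [244.96313247 170.56275896] z95 [505.7  -2.5 117.6] z0 [537.3   5.4  28.3]
```

View pics/pr.png

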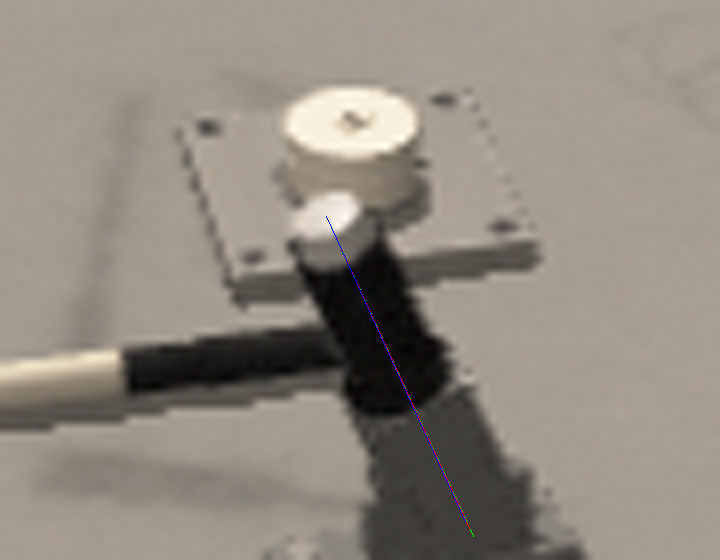

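```bash
cat >> h.py <<'E'
yaw=np.radians(9);ti=np.radians(20)
HX=np.array([np.cos(yaw),np.sin(yaw),0]);AX=-np.sin(ti)*HX+np.array([0,0,np.cos(ti)])
OY=np.array([-np.sin(yaw),np.cos(yaw),0])
P95=np.array([505.9,-3.8,119.])
def tool(x,z): return np.c_[x,np.cross(z,x),z]
E
python3 - <<'E'
from h import *
tcp=P95-18.7*AX
for sg in(1,-1):
    R=tool(sg*OY,-AX)
    for p in(tcp,tcp+100*AX):
        q=inverse_kinematics(p,R);print(sg,p.round(1),None if q is None else np.round(q,2))
    Rd=down(99 if sg>0 else -81)
    for z in(128,250):
        q=inverse_kinematics([536.6,236.9,z],Rd);print('   plate',None if q is None else np.round(q,2))
im,xs=rect(load('side'),537,235,34);print('upper disc side',best(im,xs,edge),best(im,xs,dot))
E
```

```text
1 [512.2  -2.8 101.4] [ 0.27  0.48 -0.46  2.27  1.16  0.21  0.5 ]
1 [478.4  -8.1 195.4] [-0.55  0.24  0.54  2.3  -0.52  0.32  2.15]
   plate [-0.92  0.68  0.6   1.82 -0.51  0.81  1.67]
   plate [-1.02  0.54  0.75  1.71 -0.42  1.05  1.6 ]
-1 [512.2  -2.8 101.4] None
-1 [478.4  -8.1 195.4] [-1.03  0.57  1.32  2.32 -1.24  0.69 -0.25]
   plate [-1.23  1.13  1.36  1.83 -1.18  1.27 -0.92]
   plate [-1.26  0.93  1.42  1.72 -0.95  1.36 -1.07]
upper disc side (np.float64(-1.0), np.float64(0.25), np.float64(57.267915526369094)) (np.float64(0.5), np.float64(-0.5), np.float64(78.94998638671223))
```

```bash
python3 - <<'E'
from h import *
tcp=P95-18.7*AX
R=tool(OY,-AX)
movep(tcp+75*AX,R);s=st('appr');print(np.round(s['qpos'],2))
try:
    g=movel(tcp+25*AX,max_speed=120);s=st('near');print(np.round(s['qpos'],2))
    q=inverse_kinematics(tcp,R);print(q)
except PlanningError as e:print('PE',e)
c=shot('side');shot('top');u,v=proj(c,P95).astype(int)
cv2.imwrite('pics/n1.png',cv2.resize(c['image'][v-50:v+50,u-65:u+65],None,fx=6,fy=6,interpolation=cv2.INTER_CUBIC))
E
```

```text
appr 32.04 [487.06  -6.71 171.82] gap 85.43 F [0.2 0.4 0.4] q7 2.15
[-0.39  0.28  0.35  2.3  -0.53  0.26  2.15]
PE the arm cannot follow that straight line within its joint ranges
```

View pics/n1.png

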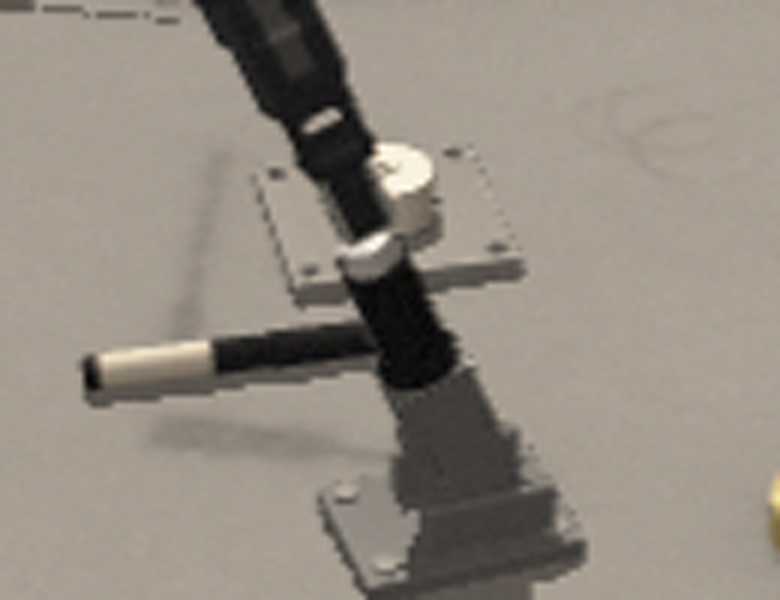

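The fingers line up well on the axis, but the arm runs out of joint range on that line. Jaws along own y leave the tool pitch free, so I look for a better pitch.

```bash
cat >> h.py <<'E'
def toolp(deg,sg=1):
    a=np.radians(deg);z=np.sin(a)*HX-np.array([0,0,np.cos(a)]);return tool(sg*OY,z),z
E
python3 - <<'E'
from h import *
for sg in(1,-1):
  for th in(20,15,10,5,0):
    R,z=toolp(th,sg)
    for k in(100,50,0):
        q=inverse_kinematics(P95+k*AX+18.7*z,R);print(sg,th,k,None if q is None else np.round(q,2))
    R,z=toolp(th-20,sg)
    q=inverse_kinematics(np.array([536.6,236.9,34+111])+18.7*z,R);print('   plate',None if q is None else np.round(q,2))
E
```

```text
1 20 100 [-0.48  0.23  0.46  2.3  -0.45  0.32  2.08]
1 20 50 [-0.3   0.34  0.25  2.3  -0.61  0.19  2.23]
1 20 0 [ 0.27  0.48 -0.46  2.27  1.16  0.21  0.5 ]
   plate [-0.85  0.65  0.48  1.81 -0.41  0.78  1.58]
1 15 100 [-0.56  0.26  0.55  2.24 -0.4   0.44  2.03]
1 15 50 [-0.4   0.37  0.38  2.24 -0.51  0.33  2.13]
1 15 0 [-0.3   0.48  0.25  2.23 -0.63  0.23  2.24]
   plate [-0.82  0.68  0.48  1.74 -0.41  0.9   1.58]
1 10 100 [-0.6   0.31  0.62  2.18 -0.38  0.57  2.01]
1 10 50 [-0.47  0.41  0.46  2.18 -0.45  0.46  2.07]
1 10 0 [-0.37  0.51  0.35  2.17 -0.54  0.36  2.14]
   plate [-0.78  0.72  0.46  1.67 -0.4   1.02  1.58]
1 5 100 [-0.63  0.36  0.66  2.12 -0.37  0.68  2.  ]
1 5 50 [-0.51  0.45  0.52  2.12 -0.42  0.58  2.04]
1 5 0 [-0.42  0.55  0.42  2.1  -0.48  0.49  2.08]
   plate [-0.75  0.76  0.45  1.6  -0.4   1.13  1.58]
1 0 100 [-0.63  0.41  0.69  2.05 -0.36  0.8   2.  ]
1 0 50 [-0.53  0.5   0.57  2.05 -0.41  0.7   2.02]
1 0 0 [-0.45  0.59  0.47  2.04 -0.45  0.62  2.05]
   plate [-0.72  0.81  0.43  1.53 -0.4   1.25  1.57]
-1 20 100 [-1.02  0.53  1.27  2.32 -1.21  0.64 -0.29]
-1 20 5
[... 253 characters left out ...]
1.11  0.35 -0.44]
   plate [-1.17  1.05  1.22  1.76 -1.03  1.25 -1.03]
-1 10 100 [-0.98  0.58  1.24  2.19 -0.92  0.78 -0.57]
-1 10 50 [-0.94  0.85  1.32  2.2  -1.24  0.95 -0.3 ]
-1 10 0 [-0.8   0.76  1.01  2.18 -1.23  0.7  -0.35]
   plate [-1.13  1.08  1.22  1.69 -1.    1.36 -1.06]
-1 5 100 [-0.99  0.78  1.4   2.13 -1.    1.03 -0.48]
-1 5 50 [-0.93  0.9   1.33  2.13 -1.15  1.03 -0.38]
-1 5 0 [-0.87  0.97  1.23  2.12 -1.26  0.98 -0.34]
   plate [-1.09  1.12  1.22  1.62 -0.98  1.46 -1.07]
-1 0 100 [-0.96  0.84  1.4   2.06 -0.95  1.13 -0.52]
-1 0 50 [-0.88  0.83  1.23  2.07 -0.98  1.   -0.55]
-1 0 0 [-0.85  0.98  1.22  2.05 -1.14  1.03 -0.44]
   plate [-1.05  1.16  1.22  1.54 -0.96  1.57 -1.09]
```

```bash
python3 - <<'E'
from h import *
R,z=toolp(10)
g=P95+18.7*z
movep(g+62*AX,R);st('appr')
movel(g,max_speed=90);st('at')
f0=read_state()['ft_force']
clamp();s=st('clamp');print('torque',np.round(s['torque'],2))
movel(g+95*AX,max_speed=90);s=st('out');print('torque',np.round(s['torque'],2))
c=shot('side');shot('top');u,v=proj(c,P95+50*AX).astype(int)
cv2.imwrite('pics/n2.png',cv2.resize(c['image'][v-50:v+70,u-60:u+60],None,fx=5,fy=5,interpolation=cv2.INTER_CUBIC))
E
```

```text
appr 32.48 [488.64  -6.14 158.42] gap 85.15 F [-0.1  0.2 -0.1] q7 2.06
at 33.33 [509.07  -3.49 100.91] gap 85.48 F [ 0.3 -0.9 -0.3] q7 2.15
clamp 33.9 [509.12  -3.16 100.83] gap 25.48 F [-2.3  1.1  7.1] q7 2.15
torque [0.27 0.52 0.03]
out 35.11 [476.91  -8.34 189.45] gap 25.36 F [ 0.2 -0.  -1.7] q7 2.0
torque [-0.05  0.25 -0.02]
```

View pics/n2.png

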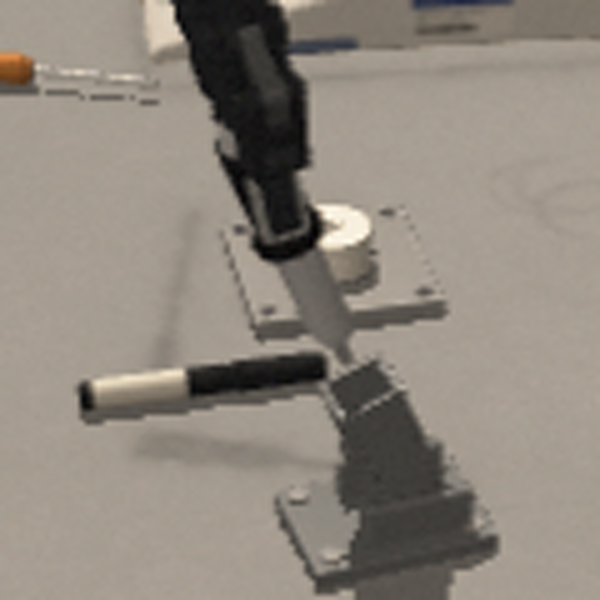

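The probe is out, held squarely, with its tip just clear of the tube rim. I've now viewed 11 pictures, so from here I rely mainly on depth data. Next: upright over the stack, then fit the barrel axis from depth.

```bash
cat >> h.py <<'E'
from scipy.optimize import least_squares
def cylfit(c,p0,ax0,zr,r=11.,bias=np.zeros(3),rad=17):
    """fit axis of r-cylinder to depth points near line p0+t*ax0, t in zr; returns point(t=0 plane), axis"""
    P=[]
    q=np.array([proj(c,p0+t*ax0) for t in zr]);a=q.min(0).astype(int)-16;b=q.max(0).astype(int)+17
    for v in range(a[1],b[1]):
        for u in range(a[0],b[0]):
            if c['range_z'][v,u]>0:P.append(pix(c,u,v)+bias)
    P=np.array(P);t=(P-p0)@ax0;d=np.linalg.norm(P-p0-np.outer(t,ax0),axis=1)
    P=P[(t>zr[0])&(t<zr[1])&(d<rad)]
    e1=np.cross(ax0,[0,1,0]);e1/=np.linalg.norm(e1);e2=np.cross(ax0,e1)
    def f(w):
        o=p0+w[0]*e1+w[1]*e2;x=ax0+w[2]*e1+w[3]*e2;x/=np.linalg.norm(x)
        D=P-o;return np.linalg.norm(D-np.outer(D@x,x),axis=1)-r
    s=least_squares(f,[0,0,0,0],loss='soft_l1',f_scale=1.)
    w=s.x;x=ax0+w[2]*e1+w[3]*e2
    return p0+w[0]*e1+w[1]*e2,x/np.linalg.norm(x),len(P),np.median(np.abs(f(w)))
E
python3 - <<'E'
from h import *
s=st()
movel(s['eef_pos']+np.array([0,0,40]),max_speed=150)
R,z=toolp(-10)
C=np.array([536.6,236.9,34])
gp=C+[0,0,111+35]
movep(gp+18.7*z,R);wait(.3);s=st('hover');print(np.round(s['tool_rot'],3),s['torque'])
g=np.array(s['eef_pos'])-18.7*np.array(s['tool_rot'])[:,2];print('grasp',g)
t=shot('top');c=shot('side')
for zr in((-92,-38),(-92,-60),(-65,-38)):
    print(zr,cylfit(c,g,np.array([0,0,1.]),zr,bias=np.array([.7,.6,0])))
im,xs=rect(c,537,235,34)
P=[]
for h in range(-115,-25,6):   # depth slices
    q=proj(c,g+[0,0,h]).astype(int);row=[pix(c,u,q[1]) for u in range(q[0]-12,q[0]+13)]
    print(h,[ (round(p[0]),round(p[1]),round(p[2])) for p in row if np.hypot(*(p[:2]-g[:2]))<20])
E
```

```text
35.21 [476.9   -8.47 189.41] gap 25.35 F [-0.4 -0.2 -1.4] q7 2.0
hover 36.95 [533.61 235.85 162.16] gap 25.61 F [ 0.8 -0.4 -1. ] q7 1.56
[[-0.156  0.973 -0.171]
 [ 0.988  0.153 -0.026]
 [ 0.    -0.173 -0.985]] [-0.00848969 -0.26274881 -0.02112415]
grasp [536.80485993 236.34787811 180.58206518]
(-92, -38) (array([537.5941238 , 236.79732298, 180.58206518]), array([ 0.01314153, -0.01829987,  0.99974618]), 134, np.float64(1.1123874478154132))
(-92, -60) (array([531.53755877, 232.42205389, 180.58206518]), array([-0.0698958 , -0.07559523,  0.99468585]), 76, np.float64(1.130061305792096))
(-65, -38) (array([541.70677004, 238.41416818, 180.58206518]), array([0.0938501 , 0.01193163, 0.99551484]), 73, np.float64(0.9638554986575816))
-115 []
-109 [(535, 233, 74), (537, 230, 75)]
-103 [(535, 235, 79), (538, 235, 79)]
-97 [(531, 231, 88), (535, 233, 87), (537, 230, 88), (539, 227, 89)]
-91 [(527, 240, 90), (529, 229, 95), (532, 231, 94), (535, 232, 93), (536, 221, 99), (539, 227, 95), (543, 231, 93)]
-85 [(526, 234, 99), (528, 224, 105), (531, 229, 102), (533, 224, 104), (537, 230, 100), (539, 22
[... 713 characters left out ...]
 (542, 227, 132), (546, 235, 128)]
-49 [(527, 232, 137), (529, 230, 138), (531, 227, 139), (534, 227, 139), (537, 226, 139), (540, 228, 138), (543, 234, 135), (545, 229, 137)]
-43 [(526, 230, 144), (530, 233, 142), (532, 229, 144), (533, 218, 150), (536, 224, 146), (539, 225, 146), (542, 227, 145), (546, 232, 142)]
-37 [(523, 227, 152), (526, 223, 153), (528, 221, 154), (530, 218, 156), (533, 222, 153), (536, 221, 154), (539, 223, 153), (542, 223, 152), (544, 222, 153), (547, 224, 151)]
-31 [(521, 231, 156), (524, 235, 154), (525, 222, 160), (528, 220, 161), (531, 222, 159), (534, 227, 157), (537, 224, 158), (539, 225, 158), (542, 225, 157), (545, 226, 156), (548, 228, 156), (551, 232, 153)]
```

```bash
python3 - <<'E'
from h import *
N=14
fr=[camera('side') for _ in range(N)];c=dict(fr[-1]);Z=np.array([f['range_z'] for f in fr]);print('noise',np.median(Z.std(0)))
c['range_z']=np.median(Z,0);c['image']=np.mean([f['image'] for f in fr],0).astype(np.uint8)
np.savez('side.npz',**{k:np.asarray(v) for k,v in c.items()})
s=st();g=np.array(s['eef_pos'])-18.7*np.array(s['tool_rot'])[:,2];print('grasp',g)
b=np.array([.7,.6,0])
for zr in((-92,-38),(-92,-60),(-65,-38)):
    print(zr,cylfit(c,g,np.array([0,0,1.]),zr,bias=b))
# tip pin (r 3.5) and lowest extent
q0=proj(c,g+[0,0,-104]).astype(int)
L=[]
for v in range(q0[1]-12,q0[1]+12):
    row=[pix(c,u,v)+b for u in range(q0[0]-8,q0[0]+9)];row=[p for p in row if np.hypot(*(p[:2]-g[:2]))<20]
    if row: m=np.mean(row,0);print(v,len(row),m.round(1))
im,xs=rect(c,537,235,34);print('upper disc side',best(im,xs,edge),best(im,xs,dot))
cv2.imwrite('pics/tip.png',cv2.resize(c['image'][q0[1]-40:q0[1]+40,q0[0]-35:q0[0]+35],None,fx=7,fy=7,interpolation=cv2.INTER_CUBIC))
E
```

```text
noise 1.9547248
 37.75 [533.41 236.37 161.58] gap 25.17 F [ 0.5  1.  -1.1] q7 1.56
grasp [536.61549778 236.87835472 179.99697203]
(-92, -38) (array([536.36168812, 237.7173936 , 179.99697203]), array([-0.00359188, -0.00937849,  0.99994957]), 130, np.float64(0.3246683366241392))
(-92, -60) (array([535.10948364, 236.31830164, 179.99697203]), array([-0.02053287, -0.02815018,  0.9993928 ]), 74, np.float64(0.3421049978808046))
(-65, -38) (array([537.22689684, 238.23783556, 179.99697203]), array([ 1.24112979e-02, -9.93892691e-05,  9.99922972e-01]), 69, np.float64(0.3155092537685089))
114 8 [536.3 229.5 119.7]
115 8 [536.4 230.2 116.3]
116 8 [536.3 229.6 113.5]
117 8 [536.2 229.3 110.6]
118 8 [536.3 229.6 107.4]
119 8 [536.3 229.7 104.2]
120 8 [536.2 229.6 101.2]
121 7 [534.8 229.2  98.4]
122 7 [534.8 229.3  95.2]
123 6 [536.3 230.3  91.4]
124 5 [535.1 231.7  87.6]
125 3 [535.7 236.   82. ]
126 3 [535.6 236.   78.8]
127 3 [535.6 235.8  75.7]
128 2 [536.8 234.9  72.9]
137 8 [539.2 252.5  33.1]
upper disc side (np.float64(-1.0), np.float64(0.5), np.float64(57.05018882036264)) (np.float64(0.5), np.float64(-0.5), np.float64(80.07441558188896))
```

View pics/tip.png

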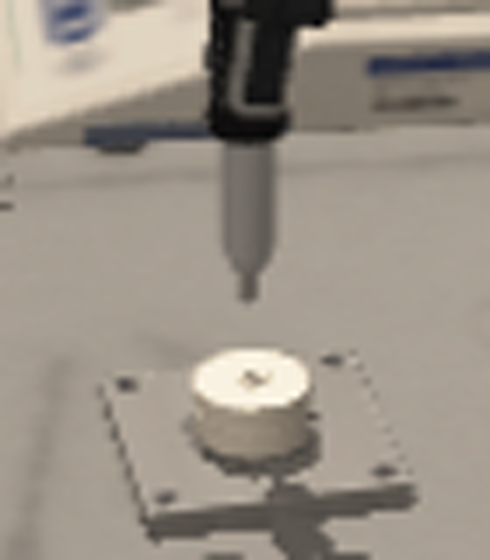

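The probe hangs upright and the fit gives a tilt under about 0.6°. The tip is at crop (248,298), above the disc dot at (256,378). I check x alignment, then descend in steps while watching the averaged force.

```bash
python3 - <<'E'
from h import *
c=load('side');s=read_state();g=np.array(s['eef_pos'])-18.7*np.array(s['tool_rot'])[:,2]
q0=proj(c,g+[0,0,-104]).astype(int)
tip=np.array([q0[0]-35+248.5/7-.5,q0[1]-40+298.5/7-.5]);dt=np.array([q0[0]-35+256/7-.5,q0[1]-40+378.5/7-.5])
print('tip px',tip,'dot px',dt,'dot@34',pix(c,*dt,34),'tip@z69..73',pix(c,*tip,69),pix(c,*tip,71),pix(c,*tip,73))
def avg(n=12):
    F=[];Z=[]
    for _ in range(n):
        wait(.02);r=read_state();F.append(r['ft_force']);Z.append(r['eef_pos'])
    return np.mean(F,0),np.mean(Z,0)
f0,_=avg(20);print('f0',f0)
R,z=toolp(-10);off=18.7*z
C=np.array([536.7,236.9])
def at(h): return np.r_[C,h]+off     # h = grasp-point height
movel(at(160),max_speed=60)
f0,p=avg(20);print('f0',f0,p.round(2))
for h in np.arange(150,139,-1.):
    movel(at(h),max_speed=20);f,p=avg();d=f-f0
    print(h,round(p[2]-off[2],2),np.round(d,2),flush=True)
    if d[2]>1.2: break
st()
E
```

```text
tip px [239.         128.14285714] dot px [240.07142857 139.57142857] dot@34 [537.81381391 235.93873405  34.        ] tip@z69..73 [535.63228057 240.51229596  69.        ] [535.12597372 237.02555718  71.        ] [534.61966686 233.53881839  73.        ]
f0 [-0.07362417  0.14660529 -1.15063705]
f0 [ 0.11357481 -0.16249549 -1.07214854] [533.6  236.39 141.73]
150.0 150.08 [0.19 0.29 0.08]
149.0 149.0 [-0.11  0.23 -0.21]
148.0 147.98 [-0.07  0.03 -0.13]
147.0 146.99 [-0.17  0.29 -0.24]
146.0 145.99 [-0.2   0.31 -0.11]
145.0 144.98 [ 0.03  0.22 -0.21]
144.0 143.99 [ 0.12  0.02 -0.15]
143.0 143.04 [-0.25  0.16  0.73]
142.0 142.02 [0.14 0.47 1.6 ]
 43.35 [533.52 236.4  123.63] gap 25.36 F [0.6 0.8 0.5] q7 1.58
```

Contact is at grasp height about 143.9, close to the expected 145, and the slope is about 0.85 N/mm. While lightly touching, I check where the tip meets the disc by differencing the side view before and after on the z = 34 plane.

```bash
python3 - <<'E'
from h import *
b=load('side')
fr=[camera('side') for _ in range(10)];c=dict(fr[-1]);c['image']=np.mean([f['image'] for f in fr],0).astype(np.uint8);c['range_z']=np.median([f['range_z'] for f in fr],0)
np.savez('side2.npz',**{k:np.asarray(v) for k,v in c.items()})
for n,d in(('before',b),('now',c)):
    im,xs=rect(d,536,235.5,34,half=26,res=1.)
    print(n,'rows y (rel 235.5) cols x rel 536 -12..12 step 2')
    for y in range(14,-27,-2):
        print('%4d'%y,' '.join('%3d'%im[y+26,x+26] for x in range(-14,16,2)))
    print('edge',best(*rect(d,537,235,34),edge))
s=read_state();g=np.array(s['eef_pos'])-18.7*np.array(s['tool_rot'])[:,2];print(g)
for zr in((-92,-38),): print(cylfit(c,g,np.array([0,0,1.]),zr,bias=np.array([.7,.6,0])))
g2=c['image'].mean(2)
q=proj(c,[536,235.5,34]).round().astype(int);print(q)
for v in range(q[1]-10,q[1]+9): print(v,' '.join('%3d'%g2[v,u] for u in range(q[0]-12,q[0]+13)))
E
```

```text
before rows y (rel 235.5) cols x rel 536 -12..12 step 2
  14 231 240 243 241 239 238 239 240 239 237 237 237 236 236 232
  12 236 238 239 239 238 238 240 246 245 241 238 239 239 239 242
  10 240 238 238 238 238 238 239 242 243 241 238 240 240 239 242
   8 239 238 238 239 238 240 223 211 224 235 238 236 237 238 238
   6 238 238 238 239 238 240 198 172 202 232 240 227 233 239 238
   4 238 238 238 239 236 231 173 141 182 225 235 216 231 240 238
   2 238 238 238 239 230 214 165 140 166 206 217 211 232 240 238
   0 238 238 238 237 222 199 178 149 148 175 199 215 235 240 238
  -2 238 238 238 236 220 200 194 161 142 163 196 225 238 239 238
  -4 238 238 238 237 227 210 197 171 163 181 208 232 239 238 238
  -6 238 238 238 238 236 218 200 193 199 214 226 236 239 238 238
  -8 240 239 239 239 240 225 212 217 233 241 236 237 238 237 238
 -10 239 239 238 238 239 231 225 231 242 246 239 238 237 237 238
 -12 240 239 239 238 238 237 235 236 239 240 238 238 237 240 244
 -14 243 243 243 243 243 243 242 241 240 239 238 238 238 241 244
 -16 232 236 242 244 243 243 243 245 247 246 245 245 245 236 226
 -18
[... 3348 characters left out ...]
 227 239 239 239 226 138 137 137 137 137 139 143 185 228 134 137 160 160 160
143 162 163 164 165 157 135 151 196 227 216 142 138 138 138 138 137 137 134 124 110 110 137 160 161 161
144 161 162 165 165 165 156 138 142 145 154 176 166 143 141 140 135 122 115 112 104 109 138 160 160 161
145 161 162 164 155 136 160 137 139 141 142 141 140 137 134 131 127 121 116 110 108 101  74 118 162 160
146 162 162 156 132 130 134 139 145 140 140 139 138 136 132 129 125 119 115 115 107 108 133 150 162 162
147 161 161 155 131 126 133 136 136 136 144 144 142 141 137 132 130 127 114 113 106  99 102 138 164 163
148 161 161 162 158 134 118 137 140 141 141 138 140 140 133 131 126 123 118 111 105  98  86 111 163 163
```

In the image columns the pin (239.13) and the disc centre (239.23) agree to about 0.3 mm. In y the jaw centring and the squeeze point coincide at 236.9. Contact height from the force ramp is about 144.1, so I go to 139.1 for 5 mm of plunger travel.

```bash
python3 - <<'E'
from h import *
R,z=toolp(-10);off=18.7*z
def avg(n=15):
    F=[];Z=[]
    for _ in range(n):
        wait(.02);r=read_state();F.append(r['ft_force']);Z.append(r['eef_pos'])
    return np.mean(F,0),np.mean(Z,0)
for h in(141,140,139.1):
    movel(np.array([536.7,236.9,h])+off,max_speed=15);f,p=avg();print(h,round(p[2]-off[2],2),(p-off).round(2),'dF',(f-[.11,-.16,-1.12]).round(2))
wait(.5);f,p=avg(25);print('hold',(p-off).round(2),(f-[.11,-.16,-1.12]).round(2))
fr=[camera('side') for _ in range(8)];c=dict(fr[-1]);c['range_z']=np.median([f['range_z'] for f in fr],0);c['image']=np.mean([f['image'] for f in fr],0).astype(np.uint8)
print(cylfit(c,p-off,np.array([0,0,1.]),(-92,-38),bias=np.array([.7,.6,0])))
print('disc edge',best(*rect(c,537,235,34),edge));st()
# shadow-independent: change since light touch in stack outline region
b=load('side2');d=np.abs(c['image'].astype(int)-b['image']).mean(2);q=proj(c,[536,235.5,22]).astype(int)
print('stack side-wall change',d[q[1]+2:q[1]+8,q[0]-9:q[0]+10].mean().round(1))
E
```

```text
141 141.01 [536.72 236.91 141.01] dF [0.19 0.42 2.33]
140 140.02 [536.71 236.92 140.02] dF [0.19 0.64 3.31]
139.1 139.12 [536.71 236.9  139.12] dF [0.24 0.44 3.78]
hold [536.7 236.9 139.1] [0.23 0.35 3.92]
(array([536.92965753, 237.61746704, 139.10086539]), array([ 6.20535188e-04, -1.05372368e-02,  9.99944289e-01]), 125, np.float64(0.47198614161975705))
disc edge (np.float64(-1.25), np.float64(-0.5), np.float64(42.58389364269768))
 46.67 [533.5  236.41 120.68] gap 25.16 F [0.4 0.3 2.8] q7 1.58
stack side-wall change 0.4
```

Force is 3.9 N, which is about 4.9 mm of travel. The probe is upright and steady and the stack hasn't moved, so I hand it in.

```bash
python3 -c "
from workcell import *
finish_job()"
```

```text
the job is handed in; nothing more can be done
```

I handed the job in at about 47 s, with the probe standing upright on the two-disc stack, its tip about half pushed in, and still held in the gripper. No verdict was reported.

**Stack:** I took the white discs at about (595, −192) and (440, −195) and never went near the other two. The first disc landed about 2 mm off centre. After stacking I squeezed both discs from two directions at my best estimate of the plate centre, (536.6, 236.9). The side camera then put the upper disc within about 0.5 mm of the engraved circle. The arm hid the stack in the top picture I took afterwards, so the centring was checked from one camera only.

**Probe:** I drew it out of the holder along its own axis and set it upright on the upper disc. The first approach line was outside the joint range, so I gripped it with the tool pitched 10° from the probe.

**Last checks:**

| Check | Result |
|---|---|
| Probe tilt | about 0.6° from vertical |
| Press force | 3.9 N, about 4.9 mm of the 10 mm travel |
| Tip against dot, x | within about 0.3 mm |
| Tip against dot, y | uncertain to 1–2 mm |
| Stack while pressing | no visible shift |

The y figure is the weak one. The jaw position puts the tip on centre, but the depth fit reads it about 1–2 mm to +y, and the side picture was ambiguous because of shadow.

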